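Unstack the disc-player parts into their bench nests

ROBOT

A 6-joint arm with a two-finger parallel gripper is mounted at the origin on the work surface. World frame = base frame: x ahead of the robot, y to its left, z up, the work surface at z = 0. Lengths are in m, angles in rad, forces in N, time in s.
With the tool pointing down it reaches from about 0.275 to 0.725 m from the base axis. Payload 5.6 kg.
Tool frame: the origin (TCP) lies midway between the tips of the shut fingers; the grasp point (between the pads) lies 19 mm behind it; z points along the fingers, x is the direction in which the jaws open and shut, and the axes are right-handed (so a half turn about z gives the same grasp; the last joint's range is limited). The gripper opens to 85 mm and grips with 20 to 120 N. Pads are 22 mm wide; open, the fingers measure 114 mm over their backs; the gripper's body (76 mm by 85 mm) begins 54 mm behind the grasp point. The pads swing forward as they close: fully open they stand 13 mm farther back than shut.
Start: joints at [-0.817, 0.255, 0.108, 0, -1.424, -0.285], TCP at [0.249, -0.491, 0.231] pointing down, gripper open.
Joint ranges: [-2.95, 2.95], [-1.21, 1.97], [-1.09, 1.5], [-2.87, 1.71], [-2.94, -0.07], [-3.05, 3.05]. Speed limits (rad/s): [2.57, 2.57, 3.14, 3.14, 3.14, 3.14].

INTERFACE

Orientations are given as a 3x3 rotation matrix whose columns are the frame's x, y, z axes.
In Python, from plant import sense, optics, ticket gives the robot as it stands.
- The arm moves only by the tool carry_out, never from a script. Its argument "motion" is a list of rows, each a list of 3 entries, a list of its own where there are three numbers: the closure in counts, from 0 (fully open) to 255 (shut), then the shift along the tool's x, y, z in cm, then the turn about the tool's z in degrees. A call has 1 to 8 rows; each row shifts and turns the commanded pose from where the row before left it, along the tool's axes as they then stand; what a row does not reach is not made up. A row lasts 1/10 s, in which the tool goes at most 50 mm and 8.59 degrees, less where a joint would pass 70% of its speed; a pose out of reach is approached as far as the arm can. A call with a gripper value outside its range is refused whole. The fingers move at their own pace and stop on an object; "force" is the grip in N (left out, the last holds). Time passes only in rows, so rows that do not move let the fingers close. It gives the time, the measured TCP pose, the force and the opening at its end, in the units of the state.
- sense(): the state, without advancing time (a new reading comes with each control period).
- optics.read_camera(name): name is "side" or "top"; returns a dict with "pixels" (384x512x3 uint8, red, green, blue), "z_map" (384x512 float32, m along the optical axis (not along the pixel's ray), 0 where there is no reading), "vfov" (degrees; the focal length in pixels is half the picture's height over the tangent of half this angle, whatever the lens; pixels are square), "cx", "cy" (the principal point, pixels), "rvec" (rotation vector, rad) and "tvec" (3), from world to camera coordinates, as OpenCV has them. Camera axes: x right, y down, z forward; pixel columns grow to the right and rows downward; lengths in m; the calibration is good to about 2 mm. A picture is of the moment at which its call begins.
- ticket.close_job(): hands the job in, once; it reports no verdict.
Trained networks look in the newest picture that a camera, given by its name, has taken for a name from the list of things; names that differ only in an ending like _2 or _b are one class to them, and where a whole thing is asked for, a point or a joint stands for the part that bears it (a point fixed in the world has none). Each returns a list of dicts, best first, with "p" (0 to 1); they miss things now and then, are a little off and sometimes report something else, mostly with a low value. They report only what shows in the picture. A call takes as long as a camera call. They do not tell look-alikes from the thing itself.
- optics.masks_of(name, camera): "pixels" (384x512 bool, what is visible of it).
- optics.landmark_of(name, camera): "at" ([x, y, z] in m, in world coordinates, good to about 4 mm: a listed point, or the origin of a listed thing).
The state is a dict: "t": time; "q": joint angles; "joint_velocities": joint speeds; "effort": joint torques, N m; "tcp_pos": TCP position; "eef_rot": TCP orientation; "force": force on the tool from outside, world axes, zero at the start; "ft_torque": the same for the moment, N m; "grip_width": finger opening in m.
Only numpy, scipy, OpenCV 4.12 (cv2) and the standard library are available. Lean on these libraries where they do the work, as an engineer would, in place of code of your own. Each camera call takes 0.05 s, during which the arm holds its last target. There are 200 camera calls.

TASK

The parts taken out of a disc player are piled up on the repair bench. Take the pile apart from the top down, one part at a time, and set each part gently, upright and flat on the floor of the white nest made to its shape and size (round motor, small metal can, finned heat sink, long power supply), wholly inside the lip. Do not drop, slam or tip over any part, and do not disturb the multimeter and the screwdriver.

Things in the scene. Friction and masses are not known exactly. Their poses are not given: they have to be found in the camera images.
- motor: top of the pile: upright dark steel motor, a cylinder of 36 mm diameter and 28 mm height, with a thin shaft 8 mm long standing on its top (the shaft is only seen, it stops nothing). Origin: centre of its underside; z up. About 0.12 kg
- tuner: second from the top: plain bright metal screening can, a closed box 54 (x) by 42 (y) by 22 (z) mm. Origin: centre of its underside. About 0.11 kg
- heatsink: third: black anodised heat sink 84 (x) by 54 (y) by 24 (z) mm with upright fins running along x; it can be gripped over its outer fins, across y. Origin: centre of its underside. About 0.2 kg
- supply: bottom of the pile, standing on the bench: silvery power supply in a slotted metal case, 116 (x) by 62 (y) by 32 (z) mm; grip it across y. Origin: centre of its underside. About 0.42 kg
- motor_nest: the motor's nest: fixed white plastic dish, inside diameter 52 mm, with a 4 mm thick wall standing 8 mm above the bench and a floor 4 mm above the bench, so the lip stands 4 mm over the floor and leaves 8 mm of play all round its part. Origin: centre of its underside, on the bench; z up
- tuner_nest: the small metal can's nest: fixed white plastic tray, inside 70 (x) by 58 (y) mm, with a 4 mm thick wall standing 8 mm above the bench and a floor 4 mm above the bench, so the lip stands 4 mm over the floor and leaves 8 mm of play all round its part. Origin: centre of its underside, on the bench; z up
- heatsink_nest: the heat sink's nest: fixed white plastic tray, inside 100 (x) by 70 (y) mm, with a 4 mm thick wall standing 8 mm above the bench and a floor 4 mm above the bench, so the lip stands 4 mm over the floor and leaves 8 mm of play all round its part. Origin: centre of its underside, on the bench; z up
- supply_nest: the power supply's nest: fixed white plastic tray, inside 132 (x) by 78 (y) mm, with a 4 mm thick wall standing 8 mm above the bench and a floor 4 mm above the bench, so the lip stands 4 mm over the floor and leaves 8 mm of play all round its part. Origin: centre of its underside, on the bench; z up
- multimeter: bystander, to be left alone: grey multimeter lying on the bench, 150 (x) by 78 (y) by 36 mm. Origin: centre of its underside
- screwdriver: bystander, to be left alone: loose screwdriver 170 mm long lying along its x on the bench, handle to its -x
Not all that is in view belongs to the job. Leave any red look-alike of the supply alone. What is shaped like the tuner but green is not meant.

How it is judged:
On the way, in this order (a step that is already met when the one before it is completed fails the run):
1. the round motor sits flat in its nest and is let go (horizontal distance between motor and motor_nest below 0.013 m and z of motor in the frame of motor_nest between 0.002 and 0.006 m and angle between motor's own z axis and vertical below 0.06 rad and contact force between the fingers and motor below 0.1 N), for 0.2 s.
2. the small metal can sits flat in its nest and is let go (horizontal distance between tuner and tuner_nest below 0.013 m and z of tuner in the frame of tuner_nest between 0.002 and 0.006 m and angle between tuner's own z axis and vertical below 0.06 rad and contact force between the fingers and tuner below 0.1 N), for 0.2 s.
3. the finned heat sink sits flat in its nest and is let go (horizontal distance between heatsink and heatsink_nest below 0.013 m and z of heatsink in the frame of heatsink_nest between 0.002 and 0.006 m and angle between heatsink's own z axis and vertical below 0.06 rad and contact force between the fingers and heatsink below 0.1 N), for 0.2 s.
4. the power supply sits flat in its nest and is let go (horizontal distance between supply and supply_nest below 0.013 m and z of supply in the frame of supply_nest between 0.002 and 0.006 m and angle between supply's own z axis and vertical below 0.06 rad and contact force between the fingers and supply below 0.1 N), for 0.2 s.
At the end, for the whole second after the job is handed in: Each of the four parts sits upright (within 0.06 rad) and flat on the floor of its own nest (its underside within 2 mm of the floor's height, its centre within 13 mm of the nest's centre, which the lip ensures), at rest (horizontal distance between motor and motor_nest below 0.013 m and z of motor in the frame of motor_nest between 0.002 and 0.006 m and angle between each of motor, tuner, heatsink, supply's own z axis and vertical below 0.06 rad and linear speed of each of motor, tuner, heatsink, supply below 0.02 m/s and angular speed of each of motor, tuner, heatsink, supply below 0.2 rad/s and horizontal distance between tuner and tuner_nest below 0.013 m and z of tuner in the frame of tuner_nest between 0.002 and 0.006 m and horizontal distance between heatsink and heatsink_nest below 0.013 m and z of heatsink in the frame of heatsink_nest between 0.002 and 0.006 m and horizontal distance between supply and supply_nest below 0.013 m and z of supply in the frame of supply_nest between 0.002 and 0.006 m); the robot touches nothing.
It fails at once if a part is tipped by more than 0.5 rad (angle between any of motor, tuner, heatsink, supply's own z axis and vertical above 0.5 rad).
It fails at once if a part is slammed or pressed hard into its nest (over 80 N) (contact force between motor and motor_nest above 80 N or contact force between tuner and tuner_nest above 80 N or contact force between heatsink and heatsink_nest above 80 N or contact force between supply and supply_nest above 80 N).
It fails at once if a part is dropped or flung: it moves freely, unheld, at over 0.5 m/s (a fall of about 13 mm) ((contact force between the fingers and motor below 0.1 N and linear speed of motor above 0.5 m/s) or (contact force between the fingers and tuner below 0.1 N and linear speed of tuner above 0.5 m/s) or (contact force between the fingers and heatsink below 0.1 N and linear speed of heatsink above 0.5 m/s) or (contact force between the fingers and supply below 0.1 N and linear speed of supply above 0.5 m/s)).
It fails at once if the multimeter is moved by more than 20 mm (distance of multimeter from where it was at the start of the episode above 0.02 m).
It fails at once if the screwdriver is moved by more than 20 mm (distance of screwdriver from where it was at the start of the episode above 0.02 m).
It also fails if it takes over 120 s, if anything falls off the work surface, if the arm or the gripper's body presses on something with over 40 N, if the wrist force passes 120 N, or if a joint passes its speed limit or range.

## Working session

There is one attempt and no reset: what is moved stays moved. The work goes in short steps, Python scripts to look and compute and a tool call to move; the robot and the scene stay as the last step left them, time stands still between calls to the robot, and variables do not carry over. Pictures are saved under pics/ and viewed, about 12 in all and at most 16, crops included, and the job is handed in when it is done.

Besides the shell and the picture viewer there is one more tool, called after "Call:" as name([rows], argument=value, ...), one row to a line, values as JSON. carry_out: Moves the arm, as the interface text tells. Its arguments: {"type":"object","properties":{"motion":{"type":"array"},"force":{"type":"number"}},"required":["motion"]}

```bash
mkdir -p pics; ls
cat > h.py <<'E'
import numpy as np, cv2
from plant import sense, optics, ticket
def cam(n):
    d=optics.read_camera(n); d['f']=192/np.tan(np.radians(d['vfov'])/2); d['R']=cv2.Rodrigues(np.array(d['rvec'],float))[0]; return d
def cloud(d):
    v,u=np.mgrid[:384,:512]; z=d['z_map']
    p=np.stack([(u-d['cx'])/d['f']*z,(v-d['cy'])/d['f']*z,z],-1)
    return (p-np.array(d['tvec']).ravel())@d['R']
def save(im,name): cv2.imwrite('pics/'+name,im[...,::-1])
E
python3 - <<'E'
from h import *
s=sense(); print(s)
for n in ('top','side'):
    d=cam(n); print({k:d[k] for k in ('f','cx','cy','rvec','tvec')}); save(d['pixels'],n+'0.png'); C=cloud(d); np.save(n+'C.npy',C)
    for t in 'motor tuner heatsink supply motor_nest tuner_nest heatsink_nest supply_nest multimeter screwdriver'.split():
        m=optics.masks_of(t,n); l=optics.landmark_of(t,n)
        for i in m[:3]:
            M=i['pixels']; v,u=np.nonzero(M); P=C[M&(d['z_map']>0)]
            print(n,t,'mask %.2f'%i['p'],int(u.mean()),int(v.mean()),M.sum(),np.median(P,0).round(3) if len(P) else '')
        for i in l[:3]: print('   lm %.2f'%i['p'],np.round(i['at'],3))
E
```

```text
pics
{'t': 0.0, 'q': array([-8.17397173e-01,  2.55733025e-01,  1.06985250e-01, -4.54316687e-04,
       -1.42389517e+00, -2.84612433e-01]), 'joint_velocities': array([-8.37442025e-04,  6.13172670e-05, -2.83133348e-04,  8.83824144e-05,
        2.21399503e-03, -7.43784821e-05]), 'effort': array([-1.26336126e-04, -3.86623442e+01,  2.37944180e+01,  5.36519453e+00,
       -5.97070335e-03, -6.74319907e-07]), 'tcp_pos': array([ 0.24831612, -0.49019184,  0.23039865]), 'eef_rot': array([[-4.51743647e-01,  8.92147299e-01, -9.35509201e-04],
       [ 8.92145769e-01,  4.51744607e-01,  1.65431555e-03],
       [ 1.89850438e-03, -8.72840371e-05, -9.99998194e-01]]), 'force': array([-0.13749488, -0.56135976,  0.42171444]), 'ft_torque': array([-0.03844222, -0.02986745, -0.01007417]), 'grip_width': 0.08567857663762361}
{'f': np.float64(374.70707667680995), 'cx': 258.6311304688301, 'cy': 195.87007466294207, 'rvec': array([ 2.11784095, -2.12905033,  0.20409959]), 'tvec': array([0.05766464, 0.52551273, 1.09538043])}
top motor mask 0.72 155 221 157 [0.443 0.352 0.104]
top tuner mask 0.65 159 221 131 [0.443 0
[... 1810 characters left out ...]
 0.027]
   lm 0.84 [ 0.428  0.502 -0.004]
   lm 0.75 [0.446 0.36  0.001]
   lm 0.58 [0.546 0.186 0.001]
side motor_nest mask 0.52 302 134 109 [ 0.459 -0.363  0.004]
side motor_nest mask 0.19 250 262 281 [0.443 0.375 0.075]
   lm 0.59 [ 0.459 -0.362 -0.001]
side tuner_nest mask 0.80 259 183 333 [ 0.539 -0.013  0.003]
   lm 0.54 [ 0.536 -0.01  -0.002]
side heatsink_nest mask 0.66 238 222 687 [0.544 0.185 0.003]
   lm 0.58 [ 0.546  0.185 -0.001]
   lm 0.42 [0.444 0.359 0.079]
side supply_nest mask 0.85 271 154 513 [ 0.544 -0.191  0.003]
   lm 0.94 [ 0.545 -0.194 -0.004]
   lm 0.80 [0.627 0.358 0.003]
side screwdriver mask 0.72 255 126 117 [ 0.658 -0.346  0.017]
   lm 0.73 [ 0.614 -0.36   0.002]
```

Run:
```python
import cv2, numpy as np
a=cv2.imread('pics/top0.png'); b=cv2.imread('pics/side0.png')
cv2.imwrite('pics/a.png',cv2.resize(a[130:280,60:440],None,fx=2.1,fy=2.1,interpolation=cv2.INTER_CUBIC))
A=cv2.resize(a[170:270,80:220],(560,400),interpolation=cv2.INTER_CUBIC)
cv2.imwrite('pics/b.png',cv2.resize(b[100:360,180:350],None,fx=2.3,fy=2.3,interpolation=cv2.INTER_CUBIC))
C=np.load('topC.npy'); D=np.load('sideC.npy')
P=np.concatenate([C.reshape(-1,3),D.reshape(-1,3)])
def rect(n,c,r,lo,hi,src):
    Q=src.reshape(-1,3); Q=Q[(np.hypot(Q[:,0]-c[0],Q[:,1]-c[1])<r)&(Q[:,2]>lo)&(Q[:,2]<hi)]
    if len(Q)<8: return print(n,len(Q))
    x=cv2.minAreaRect((Q[:,:2]*1000).astype(np.float32)); print(n,len(Q),np.round(x[0],1),np.round(x[1],1),round(x[2],1), 'med z',np.median(Q[:,2]).round(4))
for s,S in (('top',C),('side',D)):
    c=(.444,.36)
    rect(s+' motor',c,.06,.094,.109,S); rect(s+' tuner',c,.06,.068,.082,S); rect(s+' hs',c,.07,.042,.06,S); rect(s+' sup',c,.09,.024,.036,S)
    for n,c,r in (('mn',(.46,-.364),.05),('tn',(.538,-.012),.07),('hn',(.546,.183),.08),('sn',(.545,-.193),.1)): rect(s+' '+n,c,r,.0055,.015,S)
```

```text
top motor 126 [444.3 355.2] [34.3 34.1] 29.2 med z 0.1047
top tuner 127 [447.2 354.9] [54.1 41.7] 1.7 med z 0.0776
top hs 234 [445.7 356. ] [84.2 55.4] 5.0 med z 0.053
top sup 290 [449.3 387.2] [124.4 115.3] 89.1 med z 0.0314
top mn 135 [ 461.5 -368.2] [64.2 60.7] 81.1 med z 0.0071
top tn 209 [542.8 -23.2] [120.1  99.8] 30.4 med z 0.0072
top hn 260 [544.7 178.9] [107.7 131.3] 85.0 med z 0.007
top sn 437 [ 547.9 -187.7] [182.7 161.9] 65.2 med z 0.0072
side motor 150 [442.6 358.9] [32.7 36. ] 17.0 med z 0.1046
side tuner 193 [445.7 359.8] [53.8 44.2] 3.0 med z 0.0766
side hs 338 [444.  358.4] [84.3 56.4] 5.5 med z 0.0527
side sup 388 [448.2 388. ] [123.5 117.4] 88.5 med z 0.0307
side mn 18 [ 459.3 -362.1] [53.3 54.6] 11.8 med z 0.0064
side tn 65 [537.1 -13.5] [77.7 70.3] 12.1 med z 0.0066
side hn 125 [544.5 184.5] [107.   78.7] 16.7 med z 0.0068
side sn 84 [ 544.9 -188.4] [139.7  89. ] 7.9 med z 0.0066
```

View pics/a.png

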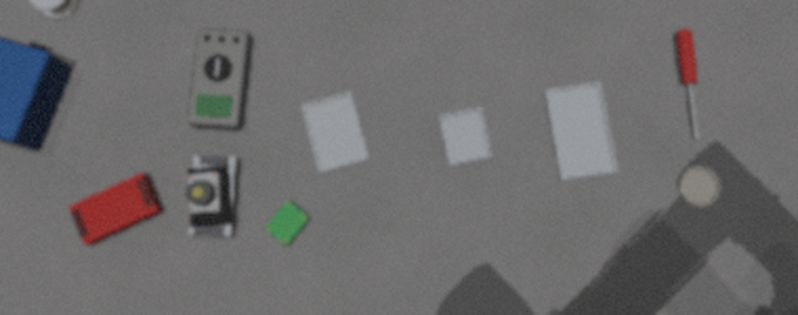

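View pics/b.png

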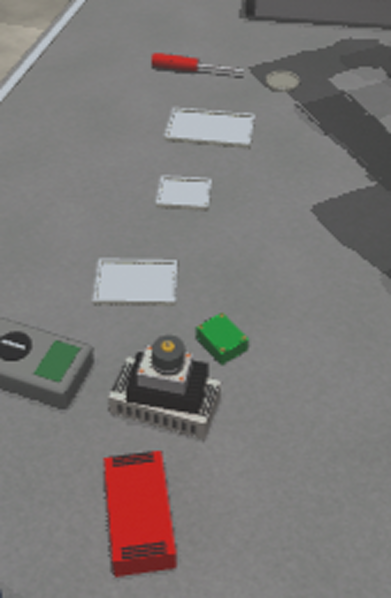

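The pile is at top-crop (210,195), full pixel about (160,223): motor on tuner on black heat sink on silvery supply. The look-alikes are the red supply at (114,228) and the green can at (196,235), both left alone. The motor nest is the round dish at (392,218), and the trays are at (219,192), (280,194) and (335,191).

```bash
cat >> h.py <<'E'
def go(x,y,z,head):
    """turn (tool deg), then shift (cm, tool axes after the turn) to reach pose; head = heading of tool x, deg, mod 180"""
    s=sense(); R=s['eef_rot']; h=np.degrees(np.arctan2(R[1,0],R[0,0]))
    t=-((head-h+90)%180-90); a=np.radians(h-t); X=np.array([np.cos(a),np.sin(a),0]); Y=np.array([np.sin(a),-np.cos(a),0])
    d=np.array([x,y,z])-s['tcp_pos']
    print('t %.2f tcp'%s['t'],s['tcp_pos'].round(4),'head %.1f'%h,'F',np.round(s['force'],1),'w %.4f'%s['grip_width'],'| turn %.1f'%t,'shift cm',np.round(100*np.array([d@X,d@Y,-d[2]]),2))
E
python3 - <<'E'
from h import *
for n in ('top','side'):
    d=cam(n); C=cloud(d)
    for t in ('motor_nest','tuner_nest','heatsink_nest','supply_nest'):
        for i in optics.masks_of(t,n)[:1]:
            M=i['pixels']&(d['z_map']>0); Q=C[M]; Q=Q[(Q[:,2]<.02)]
            r=cv2.minAreaRect((Q[:,:2]*1000).astype(np.float32)); print(n,t,'%.2f'%i['p'],np.round(r[0],1),np.round(r[1],1),round(r[2],1))
    Q=C.reshape(-1,3); Q=Q[(abs(Q[:,0]-.444)<.075)&(abs(Q[:,1]-.358)<.042)&(Q[:,2]>.022)&(Q[:,2]<.038)]
    r=cv2.minAreaRect((Q[:,:2]*1000).astype(np.float32)); print(n,'supply',len(Q),np.round(r[0],1),np.round(r[1],1),round(r[2],1))
go(.4435,.357,.23,92)
E
```

```text
top motor_nest 0.61 [ 461.4 -365.5] [59.5 57.9] 48.3
top tuner_nest 0.76 [539.3 -17.7] [78.7 69.8] 12.1
top heatsink_nest 0.83 [546.9 181.3] [114.6  79.7] 16.0
top supply_nest 0.93 [ 547.2 -191.1] [140.   86.8] 8.2
top supply 272 [448.8 356. ] [ 62.4 115.6] 88.6
side motor_nest 0.61 [ 456.6 -360.4] [49.4 64.9] 12.7
side tuner_nest 0.64 [537.2 -13.2] [77.9 71.3] 11.0
side heatsink_nest 0.60 [544.7 184.2] [107.5  81.4] 16.2
side supply_nest 0.83 [ 545.6 -193.6] [139.2  99.8] 8.0
side supply 404 [446.6 359.1] [ 65.  115.7] 88.6
t 2.60 tcp [ 0.2485 -0.4906  0.2313] head 116.9 F [0.8 0.3 0.1] w 0.0856 | turn 24.9 shift cm [84.03 22.45  0.13]
```

Call:
carry_out([
  [0,[0,0,0],8.3],
  [0,[0,0,0],8.3],
  [0,[0,0,0],8.3],
  [0,[4.2,1.12,0],0],
  [0,[4.2,1.12,0],0],
  [0,[4.2,1.12,0],0],
  [0,[4.2,1.12,0],0],
  [0,[4.2,1.12,0],0],
], force=30)

```text
t: 3.4
tcp_pos: [0.2973, -0.2774, 0.2314]
eef_rot: [[-0.034, 0.999, 0.001], [0.999, 0.034, -0.0], [-0.0, 0.001, -1.0]]
force: [1.5, -0.5, 0.6]
grip_width: 0.0854
```

Call:
carry_out([
  [0,[4.2,1.12,0],0],
  [0,[4.2,1.12,0],0],
  [0,[4.2,1.12,0],0],
  [0,[4.2,1.12,0],0],
  [0,[4.2,1.12,0],0],
  [0,[4.2,1.12,0],0],
  [0,[4.2,1.12,0],0],
  [0,[4.2,1.12,0],0],
])

```text
t: 4.2
tcp_pos: [0.3753, 0.0619, 0.2317]
eef_rot: [[-0.035, 0.999, 0.001], [0.999, 0.035, 0.001], [0.001, 0.001, -1.0]]
force: [1.9, -1.7, 0.4]
grip_width: 0.0851
```

Call:
carry_out([
  [0,[4.2,1.12,0],0],
  [0,[4.2,1.12,0],0],
  [0,[4.2,1.12,0],0],
  [0,[4.2,1.12,0],0],
  [0,[4.2,1.12,0],0],
  [0,[4.2,1.12,0],0],
  [0,[2,0.5,0],0],
  [0,[0,0,0],0],
])

```text
t: 5.0
tcp_pos: [0.4382, 0.3366, 0.2299]
eef_rot: [[-0.036, 0.999, -0.001], [0.999, 0.036, -0.001], [-0.001, -0.001, -1.0]]
force: [-0.6, 0.1, -0.4]
grip_width: 0.0854
```

```bash
python3 -c "
from h import *
go(.4435,.357,.083,92)"
```

```text
t 5.00 tcp [0.4382 0.3366 0.2299] head 92.1 F [-0.6  0.1 -0.4] w 0.0854 | turn 0.1 shift cm [ 2.02  0.6  14.69]
```

Call:
carry_out([
  [0,[2.0,0.6,0],0],
  [0,[0,0,4],0],
  [0,[0,0,4],0],
  [0,[0,0,3],0],
  [0,[0,0,2],0],
  [0,[0,0,1],0],
  [0,[0,0,0.7],0],
  [0,[0,0,0],0],
])

```text
t: 5.8
tcp_pos: [0.4436, 0.3543, 0.0844]
eef_rot: [[-0.034, 0.999, 0.0], [0.999, 0.034, -0.0], [-0.0, 0.0, -1.0]]
force: [0.2, 0.2, 0.4]
grip_width: 0.0853
```

```bash
python3 -c "
from h import *
go(.4435,.357,.083,92)
a=cam('top'); b=cam('side')
A=cv2.resize(a['pixels'][170:270,100:220],(480,400),interpolation=cv2.INTER_CUBIC)
B=cv2.resize(b['pixels'][190:310,195:315],(400,400),interpolation=cv2.INTER_CUBIC)[:,:310]
save(np.hstack([A,B]),'c.png')"
```

```text
t 5.80 tcp [0.4436 0.3543 0.0844] head 92.0 F [0.2 0.2 0.4] w 0.0853 | turn -0.0 shift cm [0.27 0.   0.14]
```

View pics/c.png

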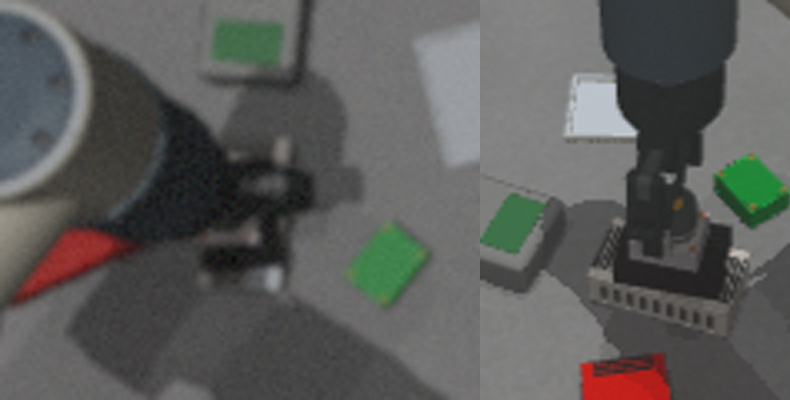

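The crop shows the motor standing between the open fingers, side crop (680,210), with its gold shaft visible. I'll centre on it and close.

Call:
carry_out([
  [0,[0.27,0,0.1],0],
  [0,[0,0,0],0],
  [80,[0,0,0],0],
  [120,[0,0,0],0],
  [140,[0,0,0],0],
  [170,[0,0,0],0],
  [255,[0,0,0],0],
  [255,[0,0,0],0],
], force=30)

```text
t: 6.7
tcp_pos: [0.4436, 0.3574, 0.0835]
eef_rot: [[-0.034, 0.999, 0.0], [0.999, 0.034, 0.0], [0.0, 0.0, -1.0]]
force: [-1.4, 0.3, 1.9]
grip_width: 0.0349
```

Call:
carry_out([
  [255,[0,0,0],0],
  [255,[0,0,0],0],
  [255,[0,0,-0.5],0],
  [255,[0,0,-1],0],
  [255,[0,0,-2],0],
  [255,[0,0,-3],0],
  [255,[0,0,-3],0],
  [255,[0,0,-1.5],0],
])

```text
t: 7.5
tcp_pos: [0.4443, 0.3577, 0.197]
eef_rot: [[-0.034, 0.999, 0.003], [0.999, 0.034, 0.003], [0.003, 0.003, -1.0]]
force: [0.2, 0.6, -2.0]
grip_width: 0.0354
```

```bash
python3 -c "
from h import *
go(.460,-.364,.19,92)
a=cam('top'); b=cam('side')
A=cv2.resize(a['pixels'][170:270,100:220],(480,400),interpolation=cv2.INTER_CUBIC)
B=cv2.resize(b['pixels'][190:310,195:315],(400,400),interpolation=cv2.INTER_CUBIC)[:,:310]
save(np.hstack([A,B]),'d.png')"
```

```text
t 7.50 tcp [0.4443 0.3577 0.197 ] head 92.0 F [ 0.2  0.6 -2. ] w 0.0354 | turn -0.0 shift cm [-72.18  -0.95   0.7 ]
```

View pics/d.png

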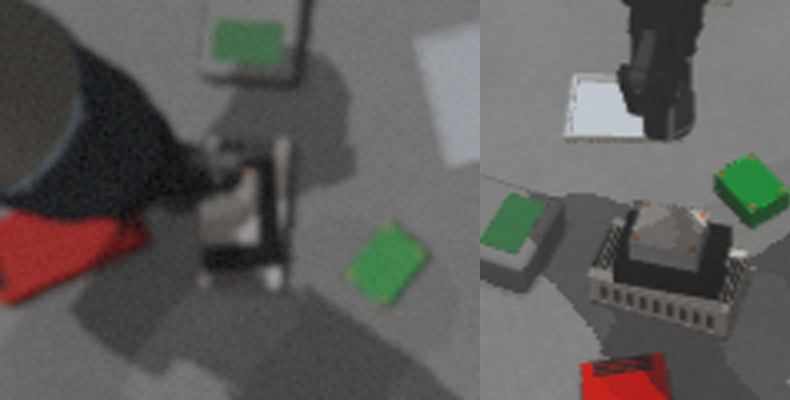

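The motor is held, side crop (670,110), and the tuner, heat sink and supply are undisturbed. Carrying it to the dish.

Call:
carry_out([
  [255,[-2,-0.05,0],0],
  [255,[-4,-0.05,0],0],
  [255,[-4,-0.05,0],0],
  [255,[-4,-0.05,0],0],
  [255,[-4,-0.05,0],0],
  [255,[-4,-0.05,0],0],
  [255,[-4,-0.05,0],0],
  [255,[-4,-0.05,0],0],
])

```text
t: 8.4
tcp_pos: [0.4486, 0.0555, 0.1923]
eef_rot: [[-0.034, 0.999, -0.002], [0.999, 0.034, -0.0], [-0.0, -0.002, -1.0]]
force: [1.8, 0.1, -2.1]
grip_width: 0.0347
```

Call:
carry_out([
  [255,[-4,-0.05,0],0],
  [255,[-4,-0.05,0],0],
  [255,[-4,-0.05,0],0],
  [255,[-4,-0.05,0],0],
  [255,[-4,-0.05,0],0],
  [255,[-4,-0.05,0],0],
  [255,[-4,-0.05,0],0],
  [255,[-4,-0.05,0],0],
])

```text
t: 9.2
tcp_pos: [0.4557, -0.264, 0.1921]
eef_rot: [[-0.034, 0.999, -0.002], [0.999, 0.034, 0.001], [0.001, -0.002, -1.0]]
force: [0.2, 1.1, -1.4]
grip_width: 0.0348
```

Call:
carry_out([
  [255,[-4,-0.05,0],0],
  [255,[-3,-0.05,0],0],
  [255,[-2,0,0],0],
  [255,[-1,0,0],0],
  [255,[0,0,0],0],
  [255,[0,0,0],0],
])

```text
t: 9.8
tcp_pos: [0.4589, -0.3619, 0.1927]
eef_rot: [[-0.034, 0.999, -0.001], [0.999, 0.034, 0.001], [0.001, -0.001, -1.0]]
force: [-1.2, 0.4, -2.3]
grip_width: 0.0349
```

```bash
python3 -c "
from h import *
go(.460,-.364,.010,92)"
```

```text
t 9.80 tcp [ 0.4589 -0.3619  0.1927] head 92.0 F [-1.2  0.4 -2.3] w 0.0349 | turn -0.0 shift cm [-0.22  0.11 18.27]
```

Call:
carry_out([
  [255,[-0.2,0.1,3],0],
  [255,[0,0,4],0],
  [255,[0,0,4],0],
  [255,[0,0,3],0],
  [255,[0,0,2],0],
  [255,[0,0,1.2],0],
  [255,[0,0,0.7],0],
  [255,[0,0,0],0],
])

```text
t: 10.6
tcp_pos: [0.4602, -0.3642, 0.0142]
eef_rot: [[-0.035, 0.999, -0.0], [0.999, 0.035, 0.0], [0.0, -0.0, -1.0]]
force: [-0.2, 0.1, -2.0]
grip_width: 0.0347
```

Call:
carry_out([
  [255,[0,0,0.1],0],
  [255,[0,0,0],0],
  [255,[0,0,0.1],0],
  [255,[0,0,0],0],
])

```text
t: 11.0
tcp_pos: [0.4603, -0.3648, 0.0127]
eef_rot: [[-0.034, 0.999, 0.001], [0.999, 0.034, -0.0], [-0.0, 0.001, -1.0]]
force: [-0.1, -0.5, -1.8]
grip_width: 0.0351
```

Call:
carry_out([
  [255,[0,0,0.1],0],
  [255,[0,0,0],0],
  [255,[0,0,0.1],0],
  [255,[0,0,0],0],
])

```text
t: 11.4
tcp_pos: [0.46, -0.3646, 0.0101]
eef_rot: [[-0.034, 0.999, -0.0], [0.999, 0.034, 0.0], [0.0, -0.0, -1.0]]
force: [-0.5, 0.9, -2.0]
grip_width: 0.0348
```

Call:
carry_out([
  [255,[0,0,0.07],0],
  [255,[0,0,0],0],
])

```text
t: 11.6
tcp_pos: [0.4601, -0.3646, 0.0096]
eef_rot: [[-0.034, 0.999, -0.0], [0.999, 0.034, -0.0], [-0.0, -0.0, -1.0]]
force: [-0.2, 0.0, -2.2]
grip_width: 0.0349
```

Call:
carry_out([
  [255,[0,0,0.08],0],
  [255,[0,0,0],0],
])

```text
t: 11.8
tcp_pos: [0.4602, -0.3647, 0.0095]
eef_rot: [[-0.034, 0.999, 0.0], [0.999, 0.034, -0.0], [-0.0, 0.0, -1.0]]
force: [-2.3, 2.0, 4.3]
grip_width: 0.0348
```

Call:
carry_out([
  [255,[0,0,0.05],0],
  [255,[0,0,0],0],
])

```text
t: 12.0
tcp_pos: [0.4602, -0.3647, 0.0095]
eef_rot: [[-0.035, 0.999, 0.0], [0.999, 0.035, -0.0], [-0.0, 0.0, -1.0]]
force: [-2.7, 2.8, 8.1]
grip_width: 0.0347
```

Contact came at TCP 0.0095, as predicted. Releasing.

Call:
carry_out([
  [160,[0,0,0],0],
  [130,[0,0,0],0],
  [100,[0,0,0],0],
  [0,[0,0,0],0],
  [0,[0,0,0],0],
  [0,[0,0,0],0],
])

```text
t: 12.6
tcp_pos: [0.4601, -0.3647, 0.0081]
eef_rot: [[-0.034, 0.999, -0.0], [0.999, 0.034, 0.0], [0.0, -0.0, -1.0]]
force: [0.3, 0.0, 0.5]
grip_width: 0.0859
```

Call:
carry_out([
  [0,[0,0,-0.5],0],
  [0,[0,0,-1.5],0],
  [0,[0,0,-3],0],
  [0,[0,0,-4],0],
  [0,[0,0,-5],0],
  [0,[0,0,-4],0],
  [0,[2,0,0],0],
  [0,[4,0,0],0],
])

```text
t: 13.4
tcp_pos: [0.4587, -0.3057, 0.1898]
eef_rot: [[-0.031, 1.0, 0.003], [1.0, 0.031, -0.001], [-0.002, 0.003, -1.0]]
force: [1.0, 0.7, -0.1]
grip_width: 0.0856
```

```bash
python3 -c "
from h import *
go(.4465,.3575,.20,92.3)
b=cam('side');C=cloud(b).reshape(-1,3)
B=cv2.resize(b['pixels'][90:180,250:370],(640,480),interpolation=cv2.INTER_CUBIC)
save(B,'e.png')
Q=C[(np.hypot(C[:,0]-.46,C[:,1]+.364)<.03)&(C[:,2]>.024)&(C[:,2]<.05)]; print(len(Q),Q.mean(0),Q.min(0),Q.max(0))"
```

```text
t 13.40 tcp [ 0.4587 -0.3057  0.1898] head 91.8 F [ 1.   0.7 -0.1] w 0.0856 | turn -0.5 shift cm [66.32  1.45 -1.02]
40 [ 0.45829976 -0.36176835  0.0300335 ] [ 0.44198851 -0.38403409  0.02445668] [ 0.47549842 -0.34545472  0.03844035]
```

View pics/e.png

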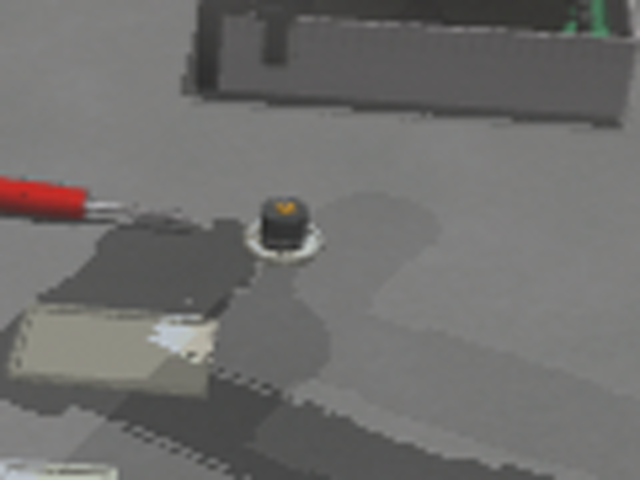

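The motor stands upright in the middle of its dish at (283,225) in the crop. Next is the tuner.

Call:
carry_out([
  [0,[4.2,0.1,0],-0.5],
  [0,[4.5,0.1,0],0],
  [0,[4.5,0.1,0],0],
  [0,[4.5,0.1,0],0],
  [0,[4.5,0.1,0],0],
  [0,[4.5,0.1,0],0],
  [0,[4.5,0.1,0],0],
  [0,[4.5,0.1,0],0],
])

```text
t: 14.25
tcp_pos: [0.4507, 0.0541, 0.1889]
eef_rot: [[-0.043, 0.999, 0.001], [0.999, 0.043, 0.0], [0.0, 0.001, -1.0]]
force: [0.8, 0.3, 0.1]
grip_width: 0.0854
```

Call:
carry_out([
  [0,[4.5,0.1,0],0],
  [0,[4.5,0.1,0],0],
  [0,[4.5,0.1,0],0],
  [0,[4.5,0.1,0],0],
  [0,[4.5,0.1,0],0],
  [0,[3,0.1,0],0],
  [0,[2,0.1,0],0],
  [0,[0,0,0],0],
])

```text
t: 15.05
tcp_pos: [0.446, 0.3296, 0.1879]
eef_rot: [[-0.045, 0.999, -0.0], [0.999, 0.045, -0.0], [-0.0, -0.0, -1.0]]
force: [0.3, -0.4, -0.6]
grip_width: 0.0856
```

```bash
python3 -c "
from h import *
go(.4465,.3575,.061,92.3)
for n in ('top','side'):
    C=cloud(cam(n)).reshape(-1,3)
    Q=C[(np.hypot(C[:,0]-.446,C[:,1]-.358)<.06)&(C[:,2]>.070)&(C[:,2]<.084)]
    r=cv2.minAreaRect((Q[:,:2]*1000).astype(np.float32)); print(n,len(Q),np.round(r[0],1),np.round(r[1],1),round(r[2],1),Q[:,2].mean())"
```

```text
t 15.05 tcp [0.446  0.3296 0.1879] head 92.6 F [ 0.3 -0.4 -0.6] w 0.0856 | turn 0.3 shift cm [ 2.79  0.17 12.69]
top 177 [444. 355.] [47.3 40.7] 2.6 0.07733722645192412
side 312 [445.8 358.9] [54.3 43.6] 2.9 0.0766273182954354
```

Tuner yaw is about 2.6° and it hasn't moved. Descending.

Call:
carry_out([
  [0,[2.8,0.1,0],0],
  [0,[0,0,3],0],
  [0,[0,0,4],0],
  [0,[0,0,3],0],
  [0,[0,0,1.5],0],
  [0,[0,0,0.8],0],
  [0,[0,0,0.2],0],
  [0,[0,0,0],0],
])

```text
t: 15.95
tcp_pos: [0.4466, 0.3554, 0.0642]
eef_rot: [[-0.043, 0.999, 0.001], [0.999, 0.043, 0.001], [0.001, 0.001, -1.0]]
force: [-0.0, 0.5, 0.6]
grip_width: 0.0855
```

```bash
python3 -c "
from h import *
go(.4460,.3572,.061,92.6)"
```

```text
t 15.95 tcp [0.4466 0.3554 0.0642] head 92.4 F [-0.   0.5  0.6] w 0.0855 | turn -0.2 shift cm [ 0.18 -0.05  0.32]
```

Call:
carry_out([
  [0,[0.2,0,0.3],0],
  [0,[0,0,0],0],
  [70,[0,0,0],0],
  [100,[0,0,0],0],
  [120,[0,0,0],0],
  [150,[0,0,0],0],
  [255,[0,0,0],0],
  [255,[0,0,0],0],
])

```text
t: 16.75
tcp_pos: [0.4462, 0.3577, 0.0606]
eef_rot: [[-0.043, 0.999, 0.001], [0.999, 0.043, 0.001], [0.001, 0.001, -1.0]]
force: [-0.4, 0.3, 3.0]
grip_width: 0.0413
```

Call:
carry_out([
  [255,[0,0,0],0],
  [255,[0,0,0],0],
  [255,[0,0,-0.5],0],
  [255,[0,0,-1],0],
  [255,[0,0,-2],0],
  [255,[0,0,-3],0],
  [255,[0,0,-3],0],
  [255,[0,0,-1.5],0],
])

```text
t: 17.55
tcp_pos: [0.4468, 0.3579, 0.1737]
eef_rot: [[-0.043, 0.999, 0.003], [0.999, 0.043, 0.003], [0.002, 0.003, -1.0]]
force: [-0.1, 1.0, -1.1]
grip_width: 0.0411
```

```bash
python3 -c "
from h import *
go(.538,-.014,.17,101.7)
a=cam('top'); b=cam('side')
A=cv2.resize(a['pixels'][170:270,100:220],(480,400),interpolation=cv2.INTER_CUBIC)
B=cv2.resize(b['pixels'][190:310,195:315],(400,400),interpolation=cv2.INTER_CUBIC)[:,:310]
save(np.hstack([A,B]),'f.png')"
```

```text
t 17.55 tcp [0.4468 0.3579 0.1737] head 92.5 F [-0.1  1.  -1.1] w 0.0411 | turn -9.2 shift cm [-38.26   1.39   0.37]
```

View pics/f.png

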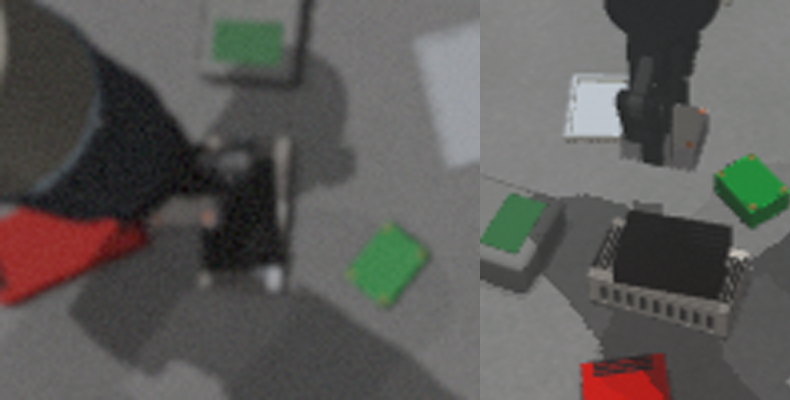

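The tuner is held, side crop (690,135), and the heat sink and supply are undisturbed.

Call:
carry_out([
  [255,[0,0,0],-4.6],
  [255,[0,0,0],-4.6],
  [255,[-3,0.14,0],0],
  [255,[-4,0.14,0],0],
  [255,[-4,0.14,0],0],
  [255,[-4,0.14,0],0],
  [255,[-4,0.14,0],0],
  [255,[-4,0.14,0],0],
])

```text
t: 18.45
tcp_pos: [0.5, 0.132, 0.169]
eef_rot: [[-0.202, 0.979, -0.002], [0.979, 0.202, -0.001], [-0.0, -0.002, -1.0]]
force: [0.4, -0.0, -0.7]
grip_width: 0.0411
```

Call:
carry_out([
  [255,[-4,0.14,0],0],
  [255,[-4,0.14,0],0],
  [255,[-4,0.14,0],0],
  [255,[-2.3,0.14,0],0],
  [255,[-1,0,0],0],
  [255,[0,0,0],0],
  [255,[0,0,0],0],
])

```text
t: 19.15
tcp_pos: [0.5366, -0.0143, 0.1696]
eef_rot: [[-0.202, 0.979, -0.001], [0.979, 0.202, 0.0], [0.001, -0.001, -1.0]]
force: [0.1, -0.0, -1.4]
grip_width: 0.0414
```

```bash
python3 -c "
from h import *
go(.538,-.014,.0095,101.7)
b=cam('side'); d=b;C=cloud(b)
s=sense()['tcp_pos']; p=d['R']@s+np.array(d['tvec']).ravel(); u=int(p[0]/p[2]*d['f']+d['cx']); v=int(p[1]/p[2]*d['f']+d['cy']); print(u,v)
save(cv2.resize(b['pixels'][v-45:v+45,u-60:u+60],(640,480),interpolation=cv2.INTER_CUBIC),'g.png')
Q=C.reshape(-1,3); Q=Q[(abs(Q[:,0]-s[0])<.045)&(abs(Q[:,1]-s[1])<.03)&(Q[:,2]>s[2]-.012)&(Q[:,2]<s[2]+.019)]
print(len(Q),Q.min(0),Q.max(0))"
```

```text
t 19.15 tcp [ 0.5366 -0.0143  0.1696] head 101.7 F [ 0.1 -0.  -1.4] w 0.0414 | turn -0.0 shift cm [ 0.    0.14 16.01]
259 143
148 [ 0.50594399 -0.04238965  0.16391039] [0.56502035 0.01532059 0.18876115]
```

View pics/g.png

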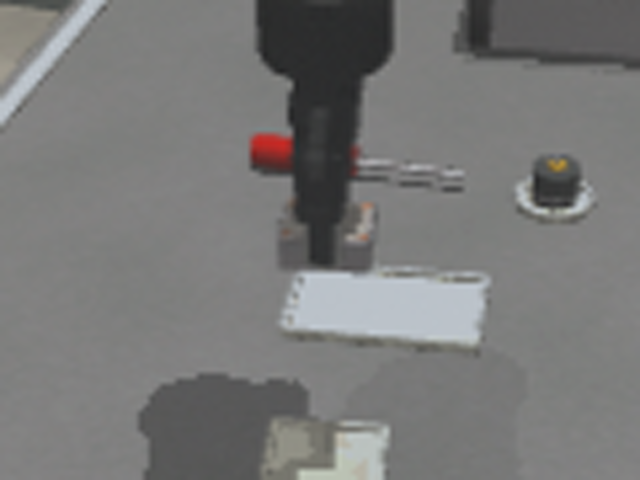

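The tuner hangs level and centred, crop (327,240), over its tray. Lowering.

Call:
carry_out([
  [255,[0,0.1,2.5],0],
  [255,[0,0,4],0],
  [255,[0,0,4],0],
  [255,[0,0,2.8],0],
  [255,[0,0,1.5],0],
  [255,[0,0,0.6],0],
  [255,[0,0,0.3],0],
  [255,[0,0,0],0],
])

```text
t: 20.0
tcp_pos: [0.5386, -0.0141, 0.0139]
eef_rot: [[-0.203, 0.979, 0.001], [0.979, 0.203, 0.0], [-0.0, 0.001, -1.0]]
force: [-0.7, -1.0, -1.7]
grip_width: 0.0414
```

Call:
carry_out([
  [255,[0,0,0.1],0],
  [255,[0,0,0],0],
])

```text
t: 20.2
tcp_pos: [0.5386, -0.0145, 0.0131]
eef_rot: [[-0.202, 0.979, 0.002], [0.979, 0.202, 0.0], [0.0, 0.002, -1.0]]
force: [0.1, -0.3, -1.7]
grip_width: 0.041
```

Call:
carry_out([
  [255,[0,0,0.15],0],
  [255,[0,0,0.15],0],
  [255,[0,0,0],0],
])

```text
t: 20.5
tcp_pos: [0.538, -0.0147, 0.0091]
eef_rot: [[-0.202, 0.979, -0.0], [0.979, 0.202, -0.0], [0.0, -0.0, -1.0]]
force: [-0.5, -0.3, -1.1]
grip_width: 0.0412
```

Call:
carry_out([
  [255,[0,0,0.1],0],
  [255,[0,0,0],0],
])

```text
t: 20.7
tcp_pos: [0.5382, -0.0147, 0.0086]
eef_rot: [[-0.202, 0.979, 0.0], [0.979, 0.202, -0.0], [-0.0, 0.0, -1.0]]
force: [-2.1, -0.4, 3.3]
grip_width: 0.0413
```

Call:
carry_out([
  [255,[0,0,0.07],0],
  [255,[0,0,0],0],
])

```text
t: 20.9
tcp_pos: [0.5382, -0.0147, 0.0086]
eef_rot: [[-0.202, 0.979, 0.001], [0.979, 0.202, -0.0], [-0.0, 0.001, -1.0]]
force: [-4.1, 0.6, 8.1]
grip_width: 0.0412
```

Call:
carry_out([
  [140,[0,0,0],0],
  [110,[0,0,0],0],
  [80,[0,0,0],0],
  [0,[0,0,0],0],
  [0,[0,0,0],0],
  [0,[0,0,0],0],
])

```text
t: 21.5
tcp_pos: [0.5381, -0.0147, 0.0075]
eef_rot: [[-0.202, 0.979, -0.0], [0.979, 0.202, -0.0], [-0.0, -0.0, -1.0]]
force: [-0.4, 0.3, -0.1]
grip_width: 0.0854
```

Call:
carry_out([
  [0,[0,0,-0.5],0],
  [0,[0,0,-1.5],0],
  [0,[0,0,-3],0],
  [0,[0,0,-4],0],
  [0,[0,0,-4],0],
  [0,[0,0,-2.5],0],
  [0,[2,0,0],3.5],
  [0,[4,0,0],3.5],
])

```text
t: 22.3
tcp_pos: [0.5289, 0.0438, 0.1641]
eef_rot: [[-0.076, 0.997, 0.003], [0.997, 0.076, 0.001], [0.0, 0.003, -1.0]]
force: [0.5, 0.7, -1.2]
grip_width: 0.0857
```

```bash
python3 -c "
from h import *
go(.4448,.3572,.17,95.2)
b=cam('side');C=cloud(b).reshape(-1,3)
save(cv2.resize(b['pixels'][130:220,200:320],(640,480),interpolation=cv2.INTER_CUBIC),'i.png')
Q=C[(np.hypot(C[:,0]-.538,C[:,1]+.014)<.04)&(C[:,2]>.020)&(C[:,2]<.04)]
r=cv2.minAreaRect((Q[:,:2]*1000).astype(np.float32)); print(len(Q),r,Q[:,2].mean())"
```

```text
t 22.30 tcp [0.5289 0.0438 0.1641] head 94.3 F [ 0.5  0.7 -1.2] w 0.0857 | turn -0.9 shift cm [31.97 -5.54 -0.59]
135 ((537.9669799804688, -13.698734283447266), (51.60820770263672, 48.930904388427734), 16.09893798828125) 0.024637586589187885
```

View pics/i.png

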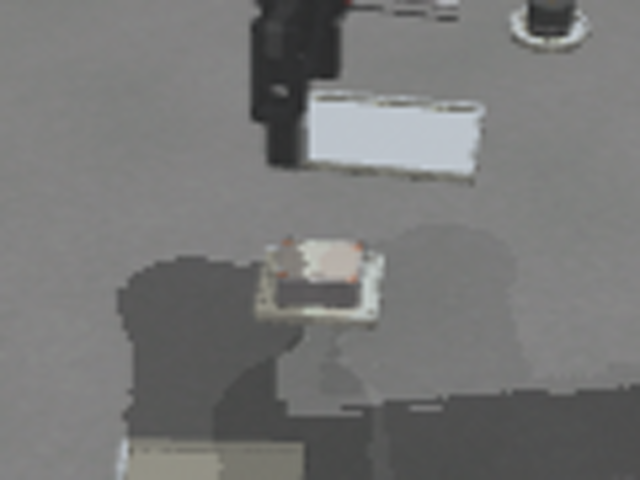

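The tuner sits flat and centred in its tray at crop (320,275). Next is the heat sink.

Call:
carry_out([
  [0,[4,-0.7,0],-0.5],
  [0,[4,-0.7,0],0],
  [0,[4,-0.7,0],0],
  [0,[4,-0.7,0],0],
  [0,[4,-0.7,0],0],
  [0,[4,-0.7,0],0],
  [0,[3,-0.6,0],0],
  [0,[2,-0.5,0],0],
])

```text
t: 23.15
tcp_pos: [0.449, 0.3307, 0.1628]
eef_rot: [[-0.092, 0.996, 0.0], [0.996, 0.092, 0.0], [0.0, 0.0, -1.0]]
force: [0.4, -0.3, -0.3]
grip_width: 0.0852
```

Call:
carry_out([
  [0,[1,0,0],0],
  [0,[0,0,0],0],
])

```text
t: 23.35
tcp_pos: [0.4488, 0.3394, 0.1626]
eef_rot: [[-0.091, 0.996, 0.0], [0.996, 0.091, -0.0], [-0.0, 0.0, -1.0]]
force: [0.4, -0.1, -0.4]
grip_width: 0.0855
```

```bash
python3 -c "
from h import *
go(.4448,.3572,.036,95.2)
for n in ('top','side'):
    C=cloud(cam(n)).reshape(-1,3)
    Q=C[(np.hypot(C[:,0]-.445,C[:,1]-.358)<.07)&(C[:,2]>.047)&(C[:,2]<.062)]
    r=cv2.minAreaRect((Q[:,:2]*1000).astype(np.float32)); print(n,len(Q),np.round(r[0],1),np.round(r[1],1),round(r[2],1),Q[:,2].mean())"
```

```text
t 23.35 tcp [0.4488 0.3394 0.1626] head 95.2 F [ 0.4 -0.1 -0.4] w 0.0855 | turn 0.0 shift cm [ 1.81 -0.24 12.66]
top 280 [441.3 355.3] [75.9 55. ] 5.1 0.05344870139389633
side 600 [444.1 358.2] [85.1 57. ] 3.6 0.0530675476688986
```

Call:
carry_out([
  [0,[1.8,-0.3,0],0],
  [0,[0,0,3],0],
  [0,[0,0,4],0],
  [0,[0,0,3],0],
  [0,[0,0,1.5],0],
  [0,[0,0,0.8],0],
  [0,[0,0,0.2],0],
  [0,[0,0,0],0],
])

```text
t: 24.25
tcp_pos: [0.4449, 0.3566, 0.0383]
eef_rot: [[-0.09, 0.996, 0.001], [0.996, 0.09, 0.001], [0.001, 0.001, -1.0]]
force: [1.2, 0.9, 0.2]
grip_width: 0.0856
```

```bash
python3 -c "
from h import *
go(.4445,.3572,.0355,94.9)"
```

```text
t 24.25 tcp [0.4449 0.3566 0.0383] head 95.2 F [1.2 0.9 0.2] w 0.0856 | turn 0.3 shift cm [ 0.06 -0.03  0.28]
```

Call:
carry_out([
  [0,[0,0,0.25],0],
  [0,[0,0,0],0],
  [40,[0,0,0],0],
  [60,[0,0,0],0],
  [80,[0,0,0],0],
  [110,[0,0,0],0],
  [255,[0,0,0],0],
  [255,[0,0,0],0],
], force=40)

```text
t: 25.05
tcp_pos: [0.4446, 0.3567, 0.0356]
eef_rot: [[-0.09, 0.996, 0.001], [0.996, 0.09, 0.001], [0.001, 0.001, -1.0]]
force: [-1.7, 1.2, 4.0]
grip_width: 0.0531
```

Call:
carry_out([
  [255,[0,0,0],0],
  [255,[0,0,0],0],
  [255,[0,0,-0.5],0],
  [255,[0,0,-1],0],
  [255,[0,0,-2],0],
  [255,[0,0,-3],0],
  [255,[0,0,-3],0],
  [255,[0,0,-1.5],0],
])

```text
t: 25.85
tcp_pos: [0.4451, 0.3568, 0.1483]
eef_rot: [[-0.09, 0.996, 0.003], [0.996, 0.09, 0.002], [0.002, 0.003, -1.0]]
force: [0.2, 0.4, -2.8]
grip_width: 0.0531
```

```bash
python3 -c "
from h import *
go(.546,.183,.147,106.4)
a=cam('top'); b=cam('side')
A=cv2.resize(a['pixels'][170:270,100:220],(480,400),interpolation=cv2.INTER_CUBIC)
B=cv2.resize(b['pixels'][190:310,195:315],(400,400),interpolation=cv2.INTER_CUBIC)[:,:310]
save(np.hstack([A,B]),'j.png')"
```

```text
t 25.85 tcp [0.4451 0.3568 0.1483] head 95.2 F [ 0.2  0.4 -2.8] w 0.0531 | turn -11.2 shift cm [-19.52   4.77   0.13]
```

View pics/j.png

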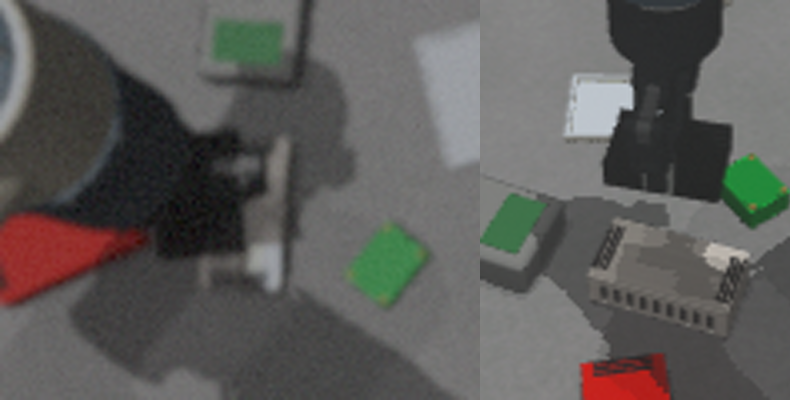

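The heat sink is held level, side crop (668,155), and the supply is undisturbed.

Call:
carry_out([
  [255,[0,0,0],-5.6],
  [255,[0,0,0],-5.6],
  [255,[-3,0.7,0],0],
  [255,[-4,1,0],0],
  [255,[-4,1,0],0],
  [255,[-4,1,0],0],
  [255,[-3,0.7,0],0],
  [255,[-1.5,0.4,0],0],
])

```text
t: 26.75
tcp_pos: [0.5453, 0.18, 0.1434]
eef_rot: [[-0.279, 0.96, -0.003], [0.96, 0.279, -0.002], [-0.001, -0.003, -1.0]]
force: [0.6, 0.6, -1.1]
grip_width: 0.053
```

Call:
carry_out([
  [255,[0,0,0],0],
  [255,[0,0,0],0],
])

```text
t: 26.95
tcp_pos: [0.5447, 0.1829, 0.1442]
eef_rot: [[-0.281, 0.96, -0.002], [0.96, 0.281, -0.0], [0.0, -0.002, -1.0]]
force: [-0.3, 0.5, -2.6]
grip_width: 0.0527
```

```bash
python3 -c "
from h import *
go(.546,.183,.0085,106.4)"
```

```text
t 26.95 tcp [0.5447 0.1829 0.1442] head 106.3 F [-0.3  0.5 -2.6] w 0.0527 | turn -0.1 shift cm [-0.02  0.12 13.57]
```

Call:
carry_out([
  [255,[0,0.1,2.5],0],
  [255,[0,0,4],0],
  [255,[0,0,3.5],0],
  [255,[0,0,2],0],
  [255,[0,0,0.8],0],
  [255,[0,0,0.3],0],
  [255,[0,0,0],0],
  [255,[0,0,0],0],
])

```text
t: 27.75
tcp_pos: [0.5472, 0.1838, 0.0155]
eef_rot: [[-0.282, 0.959, 0.002], [0.959, 0.282, 0.001], [0.001, 0.003, -1.0]]
force: [1.0, 0.7, -1.4]
grip_width: 0.053
```

Call:
carry_out([
  [255,[0,0,0.15],0],
  [255,[0,0,0.15],0],
  [255,[0,0,0],0],
])

```text
t: 28.05
tcp_pos: [0.5463, 0.183, 0.0112]
eef_rot: [[-0.281, 0.96, 0.0], [0.96, 0.281, 0.0], [0.0, 0.0, -1.0]]
force: [0.3, -0.9, -2.2]
grip_width: 0.053
```

Call:
carry_out([
  [255,[0,0,0.15],0],
  [255,[0,0,0.1],0],
  [255,[0,0,0],0],
])

```text
t: 28.35
tcp_pos: [0.5462, 0.1829, 0.0083]
eef_rot: [[-0.282, 0.96, -0.0], [0.96, 0.282, -0.0], [-0.0, -0.0, -1.0]]
force: [0.5, 0.9, -1.4]
grip_width: 0.0529
```

Call:
carry_out([
  [255,[0,0,0.1],0],
  [255,[0,0,0],0],
])

```text
t: 28.55
tcp_pos: [0.5464, 0.183, 0.0077]
eef_rot: [[-0.282, 0.959, 0.0], [0.959, 0.282, 0.0], [-0.0, 0.0, -1.0]]
force: [-0.0, -0.6, -0.9]
grip_width: 0.053
```

Call:
carry_out([
  [255,[0,0,0.05],0],
  [255,[0,0,0],0],
])

```text
t: 28.75
tcp_pos: [0.5464, 0.183, 0.0076]
eef_rot: [[-0.282, 0.959, 0.0], [0.959, 0.282, 0.0], [-0.0, 0.0, -1.0]]
force: [-2.4, 0.5, 3.8]
grip_width: 0.0531
```

Contact at 0.0076, as predicted. Releasing.

Call:
carry_out([
  [90,[0,0,0],0],
  [70,[0,0,0],0],
  [40,[0,0,0],0],
  [0,[0,0,0],0],
  [0,[0,0,0],0],
  [0,[0,0,0],0],
])

```text
t: 29.35
tcp_pos: [0.5463, 0.183, 0.007]
eef_rot: [[-0.282, 0.96, -0.0], [0.96, 0.282, -0.0], [-0.0, -0.0, -1.0]]
force: [-0.8, -1.1, -0.3]
grip_width: 0.0853
```

Call:
carry_out([
  [0,[0,0,-0.5],0],
  [0,[0,0,-1.5],0],
  [0,[0,0,-3],0],
  [0,[0,0,-4],0],
  [0,[0,0,-4],0],
  [0,[0,0,-2],6],
  [0,[1,0,0],6],
  [0,[2,0,0],5.5],
])

```text
t: 30.15
tcp_pos: [0.5434, 0.2125, 0.1588]
eef_rot: [[0.026, 1.0, 0.002], [1.0, -0.026, 0.001], [0.002, 0.002, -1.0]]
force: [-0.5, -0.2, -0.1]
grip_width: 0.0857
```

```bash
python3 -c "
from h import *
go(.4477,.3575,.15,88.6)
b=cam('side');C=cloud(b).reshape(-1,3)
save(cv2.resize(b['pixels'][180:300,180:340],(640,480),interpolation=cv2.INTER_CUBIC),'k.png')
Q=C[(np.hypot(C[:,0]-.546,C[:,1]-.183)<.05)&(C[:,2]>.022)&(C[:,2]<.04)]
r=cv2.minAreaRect((Q[:,:2]*1000).astype(np.float32)); print(len(Q),r,Q[:,2].mean())"
```

```text
t 30.15 tcp [0.5434 0.2125 0.1588] head 88.5 F [-0.5 -0.2 -0.1] w 0.0857 | turn -0.1 shift cm [14.26 -9.92  0.88]
362 ((545.73046875, 183.356689453125), (84.0486068725586, 56.28437042236328), 15.95746898651123) 0.02567090041408983
```

View pics/k.png

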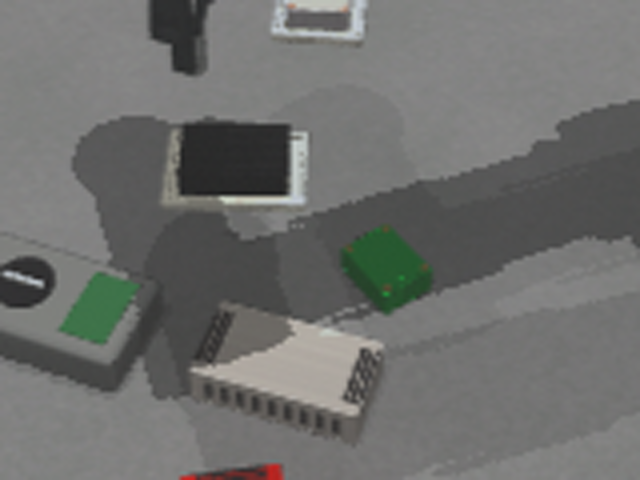

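The heat sink is flat in its tray at crop (237,160). The supply is clear at (285,370), with the green can and red look-alike to either side. Going to the supply.

Call:
carry_out([
  [0,[3,-2,0],0],
  [0,[4,-2.8,0],0],
  [0,[4,-2.8,0],0],
  [0,[2.2,-1.5,0],0],
  [0,[0,0,0],0],
  [0,[0,0,0],0],
])

```text
t: 30.8
tcp_pos: [0.4543, 0.3469, 0.1573]
eef_rot: [[0.018, 1.0, 0.0], [1.0, -0.018, -0.0], [-0.0, 0.0, -1.0]]
force: [-0.6, -0.1, -0.1]
grip_width: 0.0857
```

```bash
python3 -c "
from h import *
for n in ('top','side'):
    C=cloud(cam(n)).reshape(-1,3)
    Q=C[(abs(C[:,0]-.447)<.075)&(abs(C[:,1]-.358)<.042)&(C[:,2]>.024)&(C[:,2]<.038)]
    r=cv2.minAreaRect((Q[:,:2]*1000).astype(np.float32)); print(n,len(Q),np.round(r[0],1),np.round(r[1],1),round(r[2],1),Q[:,2].mean())
go(.4477,.3575,.0025,88.6)"
```

```text
top 526 [448.6 355.5] [ 62.8 115.4] 88.6 0.0313114618272135
side 908 [447.1 358.1] [ 66.2 116.6] 88.3 0.0305537919449855
t 30.90 tcp [0.455  0.346  0.1573] head 88.8 F [ 0.3  1.1 -0.1] w 0.0855 | turn 0.2 shift cm [ 1.14 -0.76 15.48]
```

Call:
carry_out([
  [0,[1.1,-0.75,0],0.2],
  [0,[0,0,4],0],
  [0,[0,0,4],0],
  [0,[0,0,4],0],
  [0,[0,0,2],0],
  [0,[0,0,1],0],
  [0,[0,0,0.3],0],
  [0,[0,0,0],0],
])

```text
t: 31.7
tcp_pos: [0.448, 0.3581, 0.0049]
eef_rot: [[0.024, 1.0, 0.001], [1.0, -0.024, 0.001], [0.001, 0.001, -1.0]]
force: [-0.6, 0.2, 0.1]
grip_width: 0.0853
```

```bash
python3 -c "
from h import *
go(.4477,.3570,.003,88.5)"
```

```text
t 31.70 tcp [0.448  0.3581 0.0049] head 88.6 F [-0.6  0.2  0.1] w 0.0853 | turn 0.1 shift cm [-0.11 -0.02  0.19]
```

Call:
carry_out([
  [0,[-0.1,0,0.1],0],
  [0,[0,0,0],0],
  [30,[0,0,0],0],
  [50,[0,0,0],0],
  [70,[0,0,0],0],
  [90,[0,0,0],0],
  [255,[0,0,0],0],
  [255,[0,0,0],0],
], force=60)

```text
t: 32.5
tcp_pos: [0.4478, 0.3577, 0.0042]
eef_rot: [[0.023, 1.0, 0.001], [1.0, -0.023, 0.002], [0.002, 0.001, -1.0]]
force: [-2.2, 1.7, 5.4]
grip_width: 0.0611
```

Call:
carry_out([
  [255,[0,0,0],0],
  [255,[0,0,0],0],
  [255,[0,0,-0.5],0],
  [255,[0,0,-1],0],
  [255,[0,0,-2],0],
  [255,[0,0,-3],0],
  [255,[0,0,-3],0],
  [255,[0,0,-1.5],0],
])

```text
t: 33.3
tcp_pos: [0.448, 0.357, 0.1161]
eef_rot: [[0.023, 1.0, 0.002], [1.0, -0.023, 0.002], [0.002, 0.002, -1.0]]
force: [-0.1, -0.9, -4.4]
grip_width: 0.0608
```

```bash
python3 -c "
from h import *
go(.546,-.193,.113,98.1)
b=cam('side')
save(cv2.resize(b['pixels'][180:300,180:340],(640,480),interpolation=cv2.INTER_CUBIC),'l.png')"
```

```text
t 33.30 tcp [0.448  0.357  0.1161] head 88.7 F [-0.1 -0.9 -4.4] w 0.0608 | turn -9.4 shift cm [-55.84   1.95   0.31]
```

View pics/l.png

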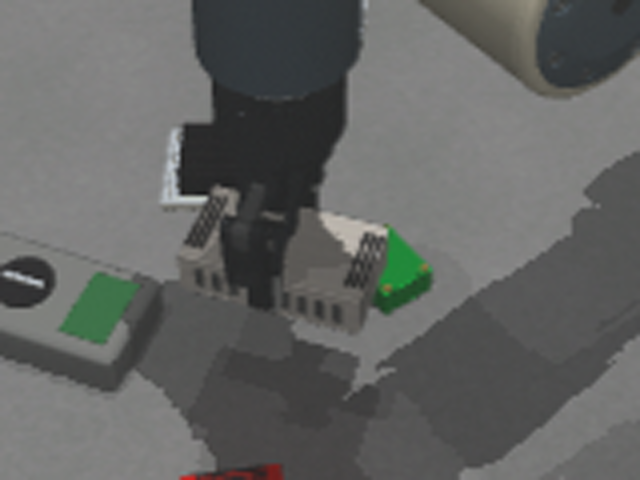

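The supply is held level, crop (285,260). Carrying it to its tray.

Call:
carry_out([
  [255,[0,0,0],-4.7],
  [255,[0,0,0],-4.7],
  [255,[-2,0.1,0],0],
  [255,[-4,0.14,0],0],
  [255,[-4,0.14,0],0],
  [255,[-4,0.14,0],0],
  [255,[-4,0.14,0],0],
  [255,[-4,0.14,0],0],
])

```text
t: 34.15
tcp_pos: [0.4853, 0.1375, 0.1125]
eef_rot: [[-0.139, 0.99, -0.002], [0.99, 0.139, -0.001], [-0.0, -0.002, -1.0]]
force: [0.4, 0.1, -4.8]
grip_width: 0.0612
```

Call:
carry_out([
  [255,[-4,0.14,0],0],
  [255,[-4,0.14,0],0],
  [255,[-4,0.14,0],0],
  [255,[-4,0.14,0],0],
  [255,[-4,0.14,0],0],
  [255,[-4,0.14,0],0],
  [255,[-4,0.14,0],0],
  [255,[-3,0.1,0],0],
])

```text
t: 34.95
tcp_pos: [0.539, -0.1681, 0.1122]
eef_rot: [[-0.138, 0.99, -0.002], [0.99, 0.138, 0.0], [0.0, -0.002, -1.0]]
force: [0.6, -0.1, -4.1]
grip_width: 0.0609
```

Call:
carry_out([
  [255,[-2,0.05,0],0],
  [255,[-0.8,0,0],0],
  [255,[0,0,0],0],
  [255,[0,0,0],0],
])

```text
t: 35.35
tcp_pos: [0.544, -0.1925, 0.1126]
eef_rot: [[-0.14, 0.99, -0.001], [0.99, 0.14, 0.001], [0.001, -0.001, -1.0]]
force: [0.5, 0.6, -5.2]
grip_width: 0.0607
```

```bash
python3 -c "
from h import *
go(.546,-.193,.009,98.1)"
```

```text
t 35.35 tcp [ 0.544  -0.1925  0.1126] head 98.0 F [ 0.5  0.6 -5.2] w 0.0607 | turn -0.1 shift cm [-0.07  0.19 10.36]
```

Call:
carry_out([
  [255,[-0.05,0.15,2.5],0],
  [255,[0,0,3],0],
  [255,[0,0,2.5],0],
  [255,[0,0,1.2],0],
  [255,[0,0,0.5],0],
  [255,[0,0,0.2],0],
  [255,[0,0,0],0],
  [255,[0,0,0],0],
])

```text
t: 36.15
tcp_pos: [0.5471, -0.1934, 0.0153]
eef_rot: [[-0.14, 0.99, 0.002], [0.99, 0.14, -0.0], [-0.001, 0.002, -1.0]]
force: [0.3, 1.2, -4.3]
grip_width: 0.0609
```

Call:
carry_out([
  [255,[0,0,0.1],0],
  [255,[0,0,0.1],0],
  [255,[0,0,0],0],
])

```text
t: 36.45
tcp_pos: [0.5462, -0.1934, 0.0121]
eef_rot: [[-0.14, 0.99, 0.0], [0.99, 0.14, 0.0], [0.0, 0.0, -1.0]]
force: [-0.6, -0.2, -4.3]
grip_width: 0.0607
```

Call:
carry_out([
  [255,[0,0,0.15],0],
  [255,[0,0,0.15],0],
  [255,[0,0,0],0],
])

```text
t: 36.75
tcp_pos: [0.546, -0.1933, 0.0087]
eef_rot: [[-0.14, 0.99, -0.001], [0.99, 0.14, 0.0], [0.0, -0.001, -1.0]]
force: [0.8, -0.5, -4.3]
grip_width: 0.0609
```

Call:
carry_out([
  [255,[0,0,0.07],0],
  [255,[0,0,0],0],
])

```text
t: 36.95
tcp_pos: [0.5462, -0.1934, 0.0084]
eef_rot: [[-0.14, 0.99, -0.0], [0.99, 0.14, -0.0], [-0.0, -0.0, -1.0]]
force: [-0.5, -0.7, -4.2]
grip_width: 0.0607
```

Call:
carry_out([
  [255,[0,0,0.05],0],
  [255,[0,0,0],0],
])

```text
t: 37.15
tcp_pos: [0.5463, -0.1934, 0.0082]
eef_rot: [[-0.14, 0.99, 0.0], [0.99, 0.14, -0.0], [-0.0, 0.0, -1.0]]
force: [-0.6, 0.9, -1.7]
grip_width: 0.0608
```

Call:
carry_out([
  [255,[0,0,0.05],0],
  [255,[0,0,0],0],
])

```text
t: 37.35
tcp_pos: [0.5463, -0.1934, 0.0082]
eef_rot: [[-0.14, 0.99, 0.0], [0.99, 0.14, -0.0], [-0.0, 0.0, -1.0]]
force: [-3.4, 0.6, 5.2]
grip_width: 0.0614
```

Call:
carry_out([
  [70,[0,0,0],0],
  [50,[0,0,0],0],
  [25,[0,0,0],0],
  [0,[0,0,0],0],
  [0,[0,0,0],0],
  [0,[0,0,0],0],
])

```text
t: 37.95
tcp_pos: [0.5463, -0.1934, 0.0074]
eef_rot: [[-0.14, 0.99, 0.0], [0.99, 0.14, -0.0], [-0.0, 0.0, -1.0]]
force: [1.0, 0.3, 0.8]
grip_width: 0.0855
```

Call:
carry_out([
  [0,[0,0,-0.5],0],
  [0,[0,0,-1.5],0],
  [0,[0,0,-3],0],
  [0,[0,0,-4],0],
  [0,[0,0,-4],0],
  [0,[0,0,-3],0],
  [0,[0,0,-2],0],
  [0,[0,0,0],0],
])

```text
t: 38.75
tcp_pos: [0.5479, -0.1939, 0.1916]
eef_rot: [[-0.14, 0.99, 0.007], [0.99, 0.141, -0.002], [-0.003, 0.007, -1.0]]
force: [1.0, 0.3, -0.3]
grip_width: 0.0851
```

Call:
carry_out([
  [0,[0,-3,0],0],
  [0,[0,-4,0],0],
  [0,[0,-4,0],0],
  [0,[0,-3,0],0],
  [0,[0,0,0],0],
  [0,[0,0,0],0],
  [0,[0,0,0],0],
])

```text
t: 39.45
tcp_pos: [0.4081, -0.2129, 0.1872]
eef_rot: [[-0.14, 0.99, -0.0], [0.99, 0.14, 0.0], [0.0, -0.0, -1.0]]
force: [0.7, -0.5, 1.2]
grip_width: 0.0855
```

```bash
python3 -c "
from h import *
go(.546,-.193,.009,98.1)
for n in ('top','side'):
    b=cam(n);C=cloud(b).reshape(-1,3)
    if n=='side': save(cv2.resize(b['pixels'][90:300,190:350],None,fx=2.8,fy=2.8,interpolation=cv2.INTER_CUBIC),'m.png')
    for t,x,y,r,h in (('motor',.46,-.364,.03,.032),('tuner',.538,-.014,.045,.026),('hs',.546,.183,.06,.028),('supply',.546,-.193,.08,.036)):
        Q=C[(np.hypot(C[:,0]-x,C[:,1]-y)<r)&(abs(C[:,2]-h)<.005)]
        if len(Q)>5:
            q=cv2.minAreaRect((Q[:,:2]*1000).astype(np.float32)); print(n,t,len(Q),np.round(q[0],1),np.round(q[1],1),round(q[2],1),'z %.4f'%Q[:,2].mean())
    for t in ('multimeter','screwdriver'): print([np.round(i['at'],3) for i in optics.landmark_of(t,n)[:1]])"
```

```text
t 39.45 tcp [ 0.4081 -0.2129  0.1872] head 98.1 F [ 0.7 -0.5  1.2] w 0.0855 | turn -0.0 shift cm [ 0.03 13.93 17.82]
top tuner 203 [539.9 -16. ] [54.7 41.2] 11.4 z 0.0263
top hs 209 [547.9 180.8] [84.5 54. ] 16.1 z 0.0274
[array([ 0.627,  0.356, -0.002])]
[array([ 0.61 , -0.354, -0.003])]
side motor 35 [ 456.8 -365.5] [37.  34.4] 76.4 z 0.0308
side tuner 133 [537.8 -13.1] [51.7 43.9] 16.1 z 0.0249
side hs 340 [545.3 183.9] [83.9 56.8] 16.0 z 0.0259
side supply 298 [ 544.8 -192. ] [115.6  68.2] 9.6 z 0.0345
[array([ 0.628,  0.358, -0.001])]
[array([ 0.616, -0.357,  0.005])]
```

View pics/m.png

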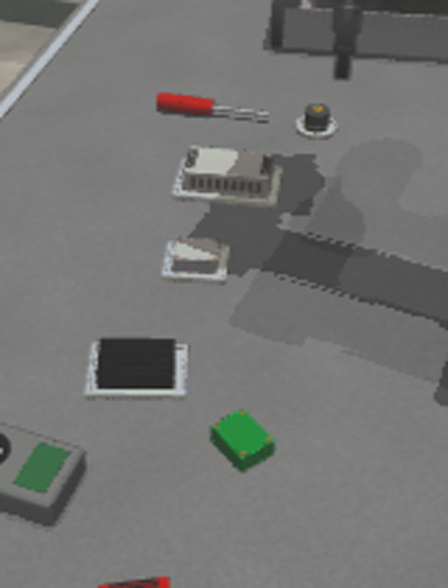

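All four parts sit flat in their own nests: motor (317,118), supply (228,175), tuner (196,257), heat sink (136,365). The multimeter and screwdriver are where they were. Handing in.

```bash
python3 -c "
from h import *
print(ticket.close_job())"
```

```text
the job is handed in; nothing more can be done
None
```

I took the pile apart from the top down and set the motor, tuner, heat sink and supply into their own nests, then handed the job in at about 39.5 s of robot time. I lowered each part slowly until the wrist force showed it touching the floor, at 8 N or less, and then let go.

- **Placement:** the last checks put every part's centre within about 4 mm of its nest's centre. The tops are within 1–3 mm of the heights expected for parts lying flat. The arm was clear of everything.
- **Bystanders:** the multimeter and screwdriver read within the network's few millimetres of their first positions. The red supply and the green can were not touched.
- **Gaps and disagreements:**
  - In the last check the motor and supply were measured by the side camera only, because the top view of them gave no usable points.
  - Where both cameras saw a part, they differed by 2–4 mm.
  - The side camera's first reading of the tuner angle differed by about 4° from the tray's, because of shadowed points. The top camera's 11.4° matches the tray.
- **Verdict:** none was reported when I handed in.

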